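# Find the balanced glass spinner rotor on the knife edge

## Task

Of the three glass-ball spinner rotors on the long wooden rail just one is in balance; the other two are secretly heavy on one side, so try them with their grooved hubs on the knife-edge stand and let go to see. At the end the balanced rotor stands on the knife edge by itself, level and still, and the two others sit across the short steel reject rail. Handle them by the metal, never grip or knock the glass balls or drop a rotor, and leave the small jar behind the stand where it is.

Things in the scene. Friction and masses are not known exactly. Their poses are not given: they have to be found in the camera images.
- edge_mid (a point): Middle of the stand's knife edge: level polished steel edge, 30 mm long, 100 mm above the bench; y along it, x across, z up. The fixed stand has a grey base 110 (x) by 64 (y) mm. At x = +36 and -36 mm cork-topped rests (9 x 26 mm, top 5.7 mm below the edge) catch a rotor that tips: it stops there at about 9 degrees (0.16 rad). Nothing else is within 14 mm of the edge's height.
- rail_top (a point): Middle of the flat top of the fixed long wooden rail where the rotors start, hubs about 70 mm apart, arms across it. Top 80 mm above the bench, 30 mm wide (x), 200 mm long (y); z up.
- reject_top (a point): Middle of the flat top of the fixed short steel rail, the reject rail. Top 80 mm above the bench, 32 mm wide (x), 160 mm long (y), ends turned up 10 mm (152 mm between them): room for two rotors, hubs 72 mm apart (36 mm either side of this point); z up. A rotor sits across it as on the wooden rail: flat underside of the hub on the rail, arms out to both sides.
- rotor_1_hub (a point): centre of the gripping boss, 33 mm above the hub's flat underside. x along the two arms, y across them, z up. The aluminium hub is 26 (x) by 18 (y) mm and 20 mm high; on it the flat-sided boss, 20 (x) by 16 (y) mm, rises to 46 mm above the underside: grip it across y.
- rotor_1_groove (a point): middle of the bottom line of the V groove across the hub's underside, along y: 14 mm wide at the mouth, 7 mm deep, flanks at 45 degrees. 26 mm below the centre of the boss, 7 mm above the underside. Seated on the knife edge this point lies at the edge; the groove guides itself in from up to 4 mm off.
- rotor_1: the rotor, about 150 g; origin in the middle of the hub's flat underside, axes as the hub. All three look alike; one, a different one each time, balances, the others have a ball about 12 g too heavy or too light. On the edge it hangs stably: the balanced one swings out to level within 2 or 3 s, the others tip onto a rest within half a second.
- rotor_1_glass: the two opal glass balls (fixed to the rotor, its origin and axes), 32 mm across, centres at x = +65 and -65 mm, 31 mm below the hub's underside, at the ends of 5 mm steel rods that leave the hub 14 mm above its underside and bend down. Fragile.
- rotor_2_hub (a point): As rotor_1: centre of the gripping boss, 33 mm above the hub's flat underside. x along the two arms, y across them, z up. The aluminium hub is 26 (x) by 18 (y) mm and 20 mm high; on it the flat-sided boss, 20 (x) by 16 (y) mm, rises to 46 mm above the underside: grip it across y.
- rotor_2_groove (a point): As rotor_1: middle of the bottom line of the V groove across the hub's underside, along y: 14 mm wide at the mouth, 7 mm deep, flanks at 45 degrees. 26 mm below the centre of the boss, 7 mm above the underside. Seated on the knife edge this point lies at the edge; the groove guides itself in from up to 4 mm off.
- rotor_2: As rotor_1: the rotor, about 150 g; origin in the middle of the hub's flat underside, axes as the hub. All three look alike; one, a different one each time, balances, the others have a ball about 12 g too heavy or too light. On the edge it hangs stably: the balanced one swings out to level within 2 or 3 s, the others tip onto a rest within half a second.
- rotor_2_glass: As rotor_1: the two opal glass balls (fixed to the rotor, its origin and axes), 32 mm across, centres at x = +65 and -65 mm, 31 mm below the hub's underside, at the ends of 5 mm steel rods that leave the hub 14 mm above its underside and bend down. Fragile.
- rotor_3_hub (a point): As rotor_1: centre of the gripping boss, 33 mm above the hub's flat underside. x along the two arms, y across them, z up. The aluminium hub is 26 (x) by 18 (y) mm and 20 mm high; on it the flat-sided boss, 20 (x) by 16 (y) mm, rises to 46 mm above the underside: grip it across y.
- rotor_3_groove (a point): As rotor_1: middle of the bottom line of the V groove across the hub's underside, along y: 14 mm wide at the mouth, 7 mm deep, flanks at 45 degrees. 26 mm below the centre of the boss, 7 mm above the underside. Seated on the knife edge this point lies at the edge; the groove guides itself in from up to 4 mm off.
- rotor_3: As rotor_1: the rotor, about 150 g; origin in the middle of the hub's flat underside, axes as the hub. All three look alike; one, a different one each time, balances, the others have a ball about 12 g too heavy or too light. On the edge it hangs stably: the balanced one swings out to level within 2 or 3 s, the others tip onto a rest within half a second.
- rotor_3_glass: As rotor_1: the two opal glass balls (fixed to the rotor, its origin and axes), 32 mm across, centres at x = +65 and -65 mm, 31 mm below the hub's underside, at the ends of 5 mm steel rods that leave the hub 14 mm above its underside and bend down. Fragile.
- frit_jar_mid (a point): Bystander: centre of a small screw-cap glass jar, 42 mm across, 63 mm high, standing loose on the bench behind, between the stand and the reject rail.

How it is judged:
At the end, for the whole second after the job is handed in: One rotor alone on the knife edge: groove within 3 mm of the edge line and 14 mm of its middle, square within 0.15 rad, level within 0.06 rad, still, not held. The other two across the reject rail: hub within 15 mm of its middle line, between the turned-up ends, seated, tilt under 0.2 rad, still ((((distance between rotor_1_groove and edge_mid below 0.014 m and x of rotor_1_groove in the frame of edge_mid between -0.003 and 0.003 m and z of rotor_1_groove in the frame of edge_mid between -0.003 and 0.003 m and angle between rotor_1_hub's own z axis and vertical below 0.06 rad and angle between the y axis of rotor_1_hub and the y axis of edge_mid, either way round below 0.15 rad and linear speed of rotor_1 below 0.02 m/s and angular speed of rotor_1 below 0.25 rad/s and contact force between rotor_1 and the fingers below 0.05 N) and (x of rotor_2_hub in the frame of reject_top between -0.015 and 0.015 m and y of rotor_2_hub in the frame of reject_top between -0.075 and 0.075 m and z of rotor_2_hub in the frame of reject_top between 0.026 and 0.04 m and angle between rotor_2_hub's own z axis and vertical below 0.2 rad and linear speed of rotor_2 below 0.02 m/s) and (x of rotor_3_hub in the frame of reject_top between -0.015 and 0.015 m and y of rotor_3_hub in the frame of reject_top between -0.075 and 0.075 m and z of rotor_3_hub in the frame of reject_top between 0.026 and 0.04 m and angle between rotor_3_hub's own z axis and vertical below 0.2 rad and linear speed of rotor_3 below 0.02 m/s)) or ((distance between rotor_2_groove and edge_mid below 0.014 m and x of rotor_2_groove in the frame of edge_mid between -0.003 and 0.003 m and z of rotor_2_groove in the frame of edge_mid between -0.003 and 0.003 m and angle between rotor_2_hub's own z axis and vertical below 0.06 rad and angle between the y axis of rotor_2_hub and the y axis of edge_mid, either way round below 0.15 rad and linear speed of rotor_2 below 0.02 m/s and angular speed of rotor_2 below 0.25 rad/s and contact force between rotor_2 and the fingers below 0.05 N) and (x of rotor_1_hub in the frame of reject_top between -0.015 and 0.015 m and y of rotor_1_hub in the frame of reject_top between -0.075 and 0.075 m and z of rotor_1_hub in the frame of reject_top between 0.026 and 0.04 m and angle between rotor_1_hub's own z axis and vertical below 0.2 rad and linear speed of rotor_1 below 0.02 m/s) and (x of rotor_3_hub in the frame of reject_top between -0.015 and 0.015 m and y of rotor_3_hub in the frame of reject_top between -0.075 and 0.075 m and z of rotor_3_hub in the frame of reject_top between 0.026 and 0.04 m and angle between rotor_3_hub's own z axis and vertical below 0.2 rad and linear speed of rotor_3 below 0.02 m/s)) or ((distance between rotor_3_groove and edge_mid below 0.014 m and x of rotor_3_groove in the frame of edge_mid between -0.003 and 0.003 m and z of rotor_3_groove in the frame of edge_mid between -0.003 and 0.003 m and angle between rotor_3_hub's own z axis and vertical below 0.06 rad and angle between the y axis of rotor_3_hub and the y axis of edge_mid, either way round below 0.15 rad and linear speed of rotor_3 below 0.02 m/s and angular speed of rotor_3 below 0.25 rad/s and contact force between rotor_3 and the fingers below 0.05 N) and (x of rotor_1_hub in the frame of reject_top between -0.015 and 0.015 m and y of rotor_1_hub in the frame of reject_top between -0.075 and 0.075 m and z of rotor_1_hub in the frame of reject_top between 0.026 and 0.04 m and angle between rotor_1_hub's own z axis and vertical below 0.2 rad and linear speed of rotor_1 below 0.02 m/s) and (x of rotor_2_hub in the frame of reject_top between -0.015 and 0.015 m and y of rotor_2_hub in the frame of reject_top between -0.075 and 0.075 m and z of rotor_2_hub in the frame of reject_top between 0.026 and 0.04 m and angle between rotor_2_hub's own z axis and vertical below 0.2 rad and linear speed of rotor_2 below 0.02 m/s)))); the robot touches nothing.
It fails at once if A glass ball is gripped or pushed by the fingers (more than 2 N) (contact force between any of rotor_1_glass, rotor_2_glass, rotor_3_glass and the fingers above 2 N).
It fails at once if A glass ball is knocked against anything (more than 8 N) (contact force between any of rotor_1_glass, rotor_2_glass, rotor_3_glass and anything else above 8 N).
It fails at once if A rotor is dropped: its hub comes lower than 60 mm above the bench or turns more than 45 degrees from upright (height (world z) of any of rotor_1_hub, rotor_2_hub, rotor_3_hub below 0.06 m or angle between any of rotor_1_hub, rotor_2_hub, rotor_3_hub's own z axis and vertical above 0.785 rad).
It fails at once if The small jar behind the stand is moved by more than 20 mm (distance of frit_jar_mid from where it was at the start of the episode above 0.02 m).
It also fails if it takes over 72 s, if anything falls off the work surface, if the arm or the gripper's body presses on something with over 40 N, if the wrist force passes 120 N, or if a joint passes its speed limit or range.

## Robot

A 6-joint arm with a two-finger parallel gripper is mounted at the origin on the work surface; the furniture and walls round the work are solid. World frame = base frame: x ahead of the robot, y to its left, z up, the work surface at z = 0. Lengths are in m, angles in rad, forces in N, time in s.
With the tool pointing down it reaches from about 0.35 to 1 m from the base axis. Payload 7.1 kg.
Tool frame: the origin (TCP) lies at the centre of the arm's flange, where the gripper is bolted on; the fingertips stand 173 mm ahead of it and the grasp point (between the pads) lies 155 mm ahead of it; z points along the fingers, y is the direction in which the jaws open and shut (so a half turn about z gives the same grasp; the last joint's range is limited). The gripper opens to 85 mm and grips with 20 to 120 N. Pads are 22 mm wide; open, the fingers measure 114 mm over their backs; the gripper's body (76 mm by 85 mm) begins 54 mm behind the grasp point. The pads swing forward as they close: fully open they stand 13 mm farther back than shut.
Start: joints at [1.236, 0.423, 1.63, -0, 1.089, -0.019], TCP at [0.194, 0.594, 0.405] pointing down, gripper open.
Joint ranges: [-3, 3], [-0.9, 2.11], [0.09, 2.58], [-1.31, 4.45], [0.11, 2.69], [-2.54, 2.54]. Speed limits (rad/s): [2.39, 2.39, 3.01, 3.14, 3.14, 3.14].

## Interface

Orientations are given as a unit quaternion [x, y, z, w].
In Python, from station import r gives the robot as it stands. Calls block until the motion is done:
- r.goto(position, orientation): joint-space move of the TCP to a pose.
- r.movel(position, v=0.15, ori=None, max_force=None): straight line of the TCP; ori=None keeps the orientation; v is the mean speed in m/s. With max_force (N) it stops when the force on the tool has changed by that much, and returns True; else False.
- r.set_joints(angles): joint-space move.
- r.gripper_to(opening, strength=None): finger opening in m; strength is the grip in N (None keeps the last); returns when the fingers have stopped.
- r.pause(seconds).
- r.ik(position, orientation): joint angles nearest the present ones, or None.
- r.camera(name): name is "scene" or "top"; returns a dict with "frame" (400x640x3 uint8, red, green, blue), "range_z" (400x640 float32, m along the optical axis (not along the pixel's ray), 0 where there is no reading), "fov_y" (degrees; the focal length in pixels is half the picture's height over the tangent of half this angle, whatever the lens; pixels are square), "cx", "cy" (the principal point, pixels), "dist" ([k1, k2, p1, p2, k3] as OpenCV has them; the pictures are not rectified), "R" (3x3) and "t" (3): a world point X has camera coordinates R X + t. Camera axes: x right, y down, z forward; pixel columns grow to the right and rows downward; lengths in m; the calibration is good to about 2 mm. A picture is of the moment at which its call begins.
A pose or a line that the arm cannot do raises r.IKError and nothing moves.
- r.job_done(): hands the job in, once; it reports no verdict.
Readings, each from a call of its own:
- r.current_time(): time.
- r.current_qpos(): joint angles.
- r.current_joint_velocities(): joint speeds.
- r.current_joint_torque(): joint torques, N m.
- r.current_position(): TCP position.
- r.current_ee_rot(): TCP orientation.
- r.current_wrist_force(): force on the tool from outside, world axes, zero at the start.
- r.current_torque(): the same for the moment, N m.
- r.current_grip_width(): finger opening in m.
Only numpy, scipy, OpenCV 4.12 (cv2) and the standard library are available. Lean on these libraries where they do the work, as an engineer would, in place of code of your own. Each camera call takes 0.05 s, during which the arm holds its last target.

## Working session

There is one attempt and no reset: what is moved stays moved. The work goes in short steps, each a Python script; the robot and the scene stay as the last script left them, time stands still between calls to the robot, and variables do not carry over. Pictures are saved under pics/ and viewed, and the job is handed in when it is done.

```bash
mkdir -p pics
cat > h.py <<'E'
from station import r
import numpy as np, cv2
def K(c):
    f=200/np.tan(np.radians(c["fov_y"])/2); return np.array([[f,0,c["cx"]],[0,f,c["cy"]],[0,0,1.]])
def cloud(c):
    h,w=c["range_z"].shape; u,v=np.meshgrid(np.arange(w),np.arange(h))
    p=cv2.undistortPoints(np.stack([u,v],-1).reshape(-1,1,2).astype(float),K(c),np.array(c["dist"])).reshape(h,w,2)
    z=c["range_z"]; P=np.dstack([p*z[...,None],z])
    return (P-np.array(c["t"]))@np.array(c["R"])
def proj(c,X):
    return cv2.projectPoints(np.atleast_2d(X).astype(float),cv2.Rodrigues(np.array(c["R"]))[0],np.array(c["t"]),K(c),np.array(c["dist"]))[0].reshape(-1,2)
def save(c,n,box=None,s=1):
    im=c["frame"][...,::-1]
    if box: im=im[box[1]:box[3],box[0]:box[2]]
    cv2.imwrite("pics/"+n,cv2.resize(np.ascontiguousarray(im),None,fx=s,fy=s,interpolation=cv2.INTER_CUBIC))
E
python3 - <<'E'
from h import *
import pickle
for n in("scene","top"):
    c=r.camera(n); save(c,n+"0.png"); pickle.dump(c,open(n+"0.pkl","wb"))
    print(n,c["fov_y"],c["dist"],-np.array(c["R"]).T@c["t"])
print(r.current_ee_rot(),r.current_time())
E
```

```text
scene 46.813214406238615 [-0.08155282  0.          0.          0.          0.        ] [-0.2387136  -0.45994924  0.84953545]
top 50.20526161039931 [-0.08321072  0.          0.          0.          0.        ] [ 0.39862426 -0.01923497  0.98505834]
[ 1.57246405e-01  9.87559139e-01 -7.06028691e-04 -1.31332667e-04] 0.1
```

View pics/scene0.png

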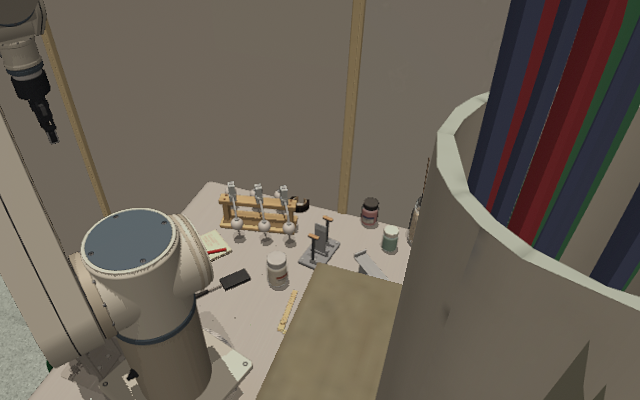

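View pics/top0.png

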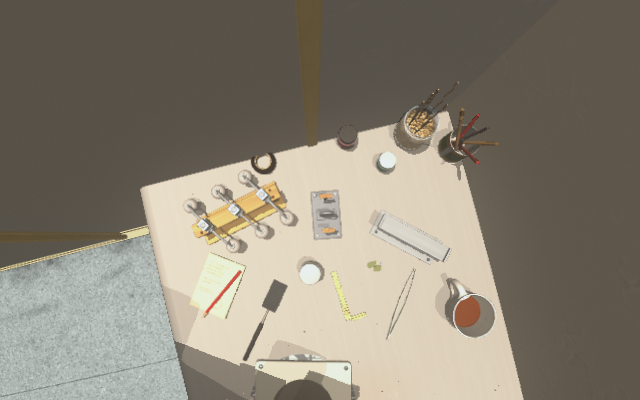

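Run:
```python
from h import *
import pickle
c=pickle.load(open("top0.pkl","rb"))
save(c,"t_rotors.png",(160,150,320,260),5)
save(c,"t_right.png",(300,130,460,270),5)
P=cloud(c)
print(np.array(c["R"]))
for n,(u,v) in dict(base=(320,232),bench=(300,320),jar=(310,272),jar2=(387,162)).items(): print(n,P[v,u])
```

```text
[[ 0.01645453 -0.99986343 -0.00153874]
 [-0.99734804 -0.01630398 -0.07092997]
 [ 0.0708952   0.00270178 -0.99748011]]
base [ 0.39969065 -0.03347499  0.01455388]
bench [ 0.19788063  0.00883574 -0.00117326]
jar [ 0.31566345 -0.01281538  0.08556797]
jar2 [ 0.55473299 -0.17715637  0.06174128]
```

Run:
```python
from h import *
import pickle
c=pickle.load(open("top0.pkl","rb"));P=cloud(c)
def rect(m,box,lo,hi):
    pts=m
    r_=cv2.minAreaRect(pts[:,:2].astype(np.float32)*1000); print(r_, np.median(pts,0), len(pts))
def sel(box,lo,hi):
    Q=P[box[1]:box[3],box[0]:box[2]].reshape(-1,3); return Q[(Q[:,2]>lo)&(Q[:,2]<hi)]
print("reject top");q=sel((360,205,460,270),.072,.086);rect(q,0,0,0)
print("ends");rect(sel((360,205,460,270),.086,.1),0,0,0)
print("wood");q=sel((170,160,310,260),.074,.083);rect(q,0,0,0)
print("stand base");q=sel((305,180,350,245),.003,.03);rect(q,0,0,0)
print("edge");q=sel((305,180,350,245),.096,.11);rect(q,0,0,0)
print("rests");q=sel((305,180,350,245),.090,.096);rect(q,0,0,0)
for k,z in((0,0),):
    q=sel((170,160,310,260),.118,.135)
    import scipy.cluster.hierarchy as H
    l=H.fcluster(H.linkage(q[:,:2]),.01,'distance')
    for i in set(l): rect(q[l==i],0,0,0)
```

```text
reject top
((392.62115478515625, -229.81626892089844), (157.99061584472656, 32.81025695800781), 62.57783126831055) [ 0.39174522 -0.23180234  0.08113866] 1097
ends
((391.6413269042969, -230.72952270507812), (161.23788452148438, 30.968852996826172), 62.6142578125) [ 0.3678557  -0.29291225  0.09077305] 71
wood
((472.4053039550781, 160.55874633789062), (193.95578002929688, 201.5338897705078), 21.889013290405273) [0.44361402 0.15298192 0.08063479] 919
stand base
((446.246826171875, -49.208099365234375), (147.51829528808594, 101.83118438720703), 0.9250106811523438) [ 0.43868517 -0.04639727  0.01061779] 1349
edge
((439.427490234375, -47.14716339111328), (79.16426086425781, 26.980981826782227), 0.90242999792099) [ 0.43907291 -0.04832905  0.09811428] 57
rests
((439.6114196777344, -46.39737319946289), (79.57030487060547, 29.34556770324707), 0.9493640661239624) [ 0.44144768 -0.04478143  0.09462837] 97
((535.1372680664062, 251.7797088623047), (1.4738727807998657, 57.87710189819336), 14.76940631866455) [0.53578657 0.25041945 0.12685107] 54
((411.0478515625, 205.38633728027344), (19.615089416503906, 15.770692825317383), 47.71575927734375) [0.41133722 0.20435078 0.12850593] 89
((473.18280029296875, 87.54232788085938), (20.692493438720703, 14.383668899536133), 46.2318115234375) [0.47220864 0.08632099 0.12820268] 80
((442.5887451171875, 143.1457977294922), (20.437238693237305, 14.158864974975586), 51.23046875) [0.44263986 0.1423008  0.1279878 ] 75
```

View pics/t_rotors.png

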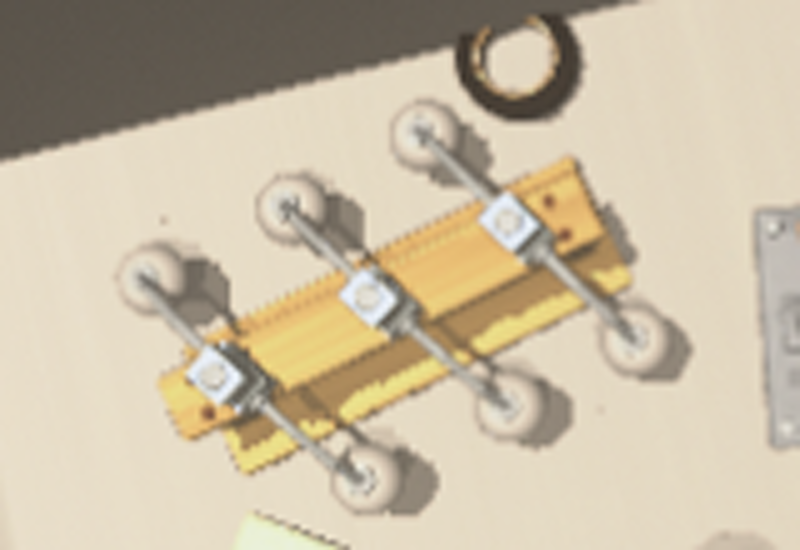

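View pics/t_right.png

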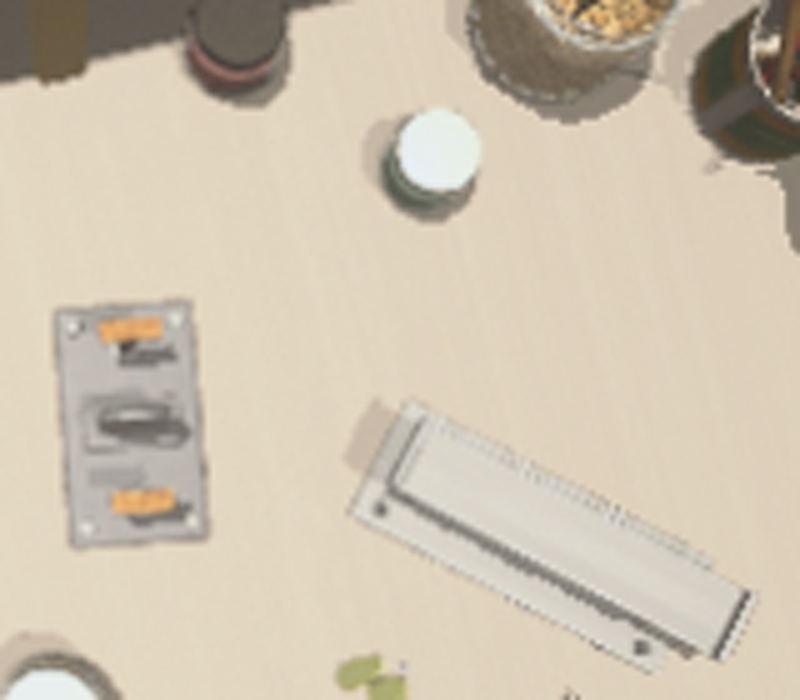

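Run:
```python
from h import *
import pickle
from scipy.optimize import least_squares
c=pickle.load(open("top0.pkl","rb"));P=cloud(c)
# ball seeds from crop /5 + (160,150)
S=[[(148,280),(365,480)],[(290,208),(508,402)],[(425,133),(635,342)]]
for s in S:
    cs=[]
    for (a,b) in s:
        u,v=160+a//5,150+b//5
        Q=P[v-8:v+9,u-8:u+9].reshape(-1,3); Q=Q[(Q[:,2]>.052)&(Q[:,2]<.068)]
        f=lambda x:np.linalg.norm(Q-x,axis=1)-.016
        m=least_squares(f,np.r_[np.median(Q[:,:2],0),.049],loss='soft_l1',f_scale=.001); cs.append(m.x)
    a,b=cs; d=a-b; print(np.round(a,4),np.round(b,4),"mid",np.round((a+b)/2,4),"len",np.linalg.norm(d[:2]),"yaw",np.degrees(np.arctan2(d[1],d[0])))
def orange(box):
    im=c["frame"].astype(int); m=np.zeros(im.shape[:2],bool); m[box[1]:box[3],box[0]:box[2]]=1
    m&=(im[...,0]-im[...,2]>70); v,u=np.nonzero(m); return u,v
pp=[]
for b in((315,188,340,202),(315,222,340,240)):
    u,v=orange(b); pt=np.array([[u.mean(),v.mean()]]); p=cv2.undistortPoints(pt.reshape(1,1,2),K(c),np.array(c["dist"])).ravel()
    R=np.array(c["R"]);o=-R.T@c["t"]; d=R.T@np.r_[p,1]; X=o+d*(.0943-o[2])/d[2]; pp.append(X); print(pt,len(u),X,P[v,u].mean(0))
d=pp[0]-pp[1]; print("stand mid",(pp[0]+pp[1])/2,np.linalg.norm(d),np.degrees(np.arctan2(d[1],d[0])))
Q=P[180:245,305:350].reshape(-1,3);Q=Q[(Q[:,2]>.09)&(Q[:,2]<.108)]
e=Q[abs(Q[:,0]-.4395)<.012]; print(np.round(e,4)[:30])
```

```text
[0.4528 0.2545 0.0491] [0.3679 0.1564 0.0505] mid [0.4103 0.2055 0.0498] len 0.12972236683262903 yaw 49.1190985107788
[0.4843 0.1932 0.0502] [0.4012 0.0944 0.0506] mid [0.4428 0.1438 0.0504] len 0.12906940626147856 yaw 49.92261655241146
[0.5178 0.1349 0.0503] [0.4285 0.0399 0.0501] mid [0.4732 0.0874 0.0502] len 0.1303947826351978 yaw 46.772406935768586
[[325.61702128 195.53191489]] 47 [ 0.47599237 -0.04289516  0.0943    ] [ 0.47640842 -0.04296704  0.08973208]
[[328.1372549  229.90196078]] 51 [ 0.40423922 -0.04918579  0.0943    ] [ 0.40433622 -0.04945913  0.08567942]
stand mid [ 0.44011579 -0.04604048  0.0943    ] 0.07202837432574441 5.010332821249789
[[ 0.444  -0.061   0.0916]
 [ 0.4414 -0.0317  0.0921]
 [ 0.4414 -0.0338  0.0916]
 [ 0.4415 -0.038   0.0914]
 [ 0.4415 -0.04    0.0929]
 [ 0.4414 -0.0421  0.095 ]
 [ 0.4414 -0.0442  0.0952]
 [ 0.4415 -0.0463  0.095 ]
 [ 0.4414 -0.0483  0.0966]
 [ 0.4413 -0.0502  0.101 ]
 [ 0.4414 -0.0524  0.0982]
 [ 0.4414 -0.0544  0.1004]
 [ 0.4415 -0.0566  0.098 ]
 [ 0.4415 -0.0586  0.0999]
 [ 0.4413 -0.0605  0.103 ]
 [ 0.4389 -0.0337  0.1011]
 [ 0.439  -0.0358  0.1   ]
 [ 0.4391 -0.0379  0.0993]
 [ 0.439  -0.0419  0.1021]
 [ 0.439  -0.044   0.1022]
 [ 0.439  -0.046   0.1043]
 [ 0.4392 -0.0482  0.101 ]
 [ 0.4392 -0.0503  0.1003]
 [ 0.4393 -0.0524  0.1001]
 [ 0.4393 -0.0544  0.1009]
 [ 0.4394 -0.0565  0.0998]
 [ 0.4393 -0.0585  0.1015]
 [ 0.4394 -0.0606  0.1005]
 [ 0.4368 -0.0337  0.1015]
 [ 0.4368 -0.0357  0.1024]]
```

Run:
```python
from h import *
import pickle
c=pickle.load(open("scene0.pkl","rb"));P=cloud(c)
for u,v in[(340,275),(395,285),(300,380),(350,330),(380,390),(440,150),(480,200),(420,300),(550,250),(600,350),(520,50),(350,100),(200,100),(370,205)]: print(u,v,np.round(P[v,u],3))
c=pickle.load(open("top0.pkl","rb"));P=cloud(c)
print("top")
for u,v in[(415,125),(460,145),(470,310),(310,30),(310,130),(500,50),(200,50),(80,300),(450,90),(262,160),(347,135),(600,300)]: print(u,v,np.round(P[v,u],3))
```

```text
340 275 [-0.063 -0.37   0.621]
395 285 [-0.05  -0.403  0.621]
300 380 [-0.138 -0.39   0.621]
350 330 [-0.095 -0.396  0.62 ]
380 390 [-0.152 -0.437  0.685]
440 150 [-0.149 -0.437  0.791]
480 200 [-0.144 -0.448  0.778]
420 300 [-0.162 -0.444  0.755]
550 250 [-0.132 -0.468  0.762]
600 350 [-0.173 -0.48   0.779]
520 50 [-0.142 -0.446  0.815]
350 100 [ 0.6   -0.014  0.35 ]
200 100 [0.505 0.378 0.268]
370 205 [ 0.601 -0.096  0.075]
top
415 125 [ 0.632 -0.233  0.089]
460 145 [ 0.588 -0.328  0.097]
470 310 [ 0.231 -0.371  0.034]
310 30 [ 0.6   -0.012  0.577]
310 130 [ 0.598 -0.009  0.163]
500 50 [ 0.708 -0.327  0.308]
200 50 [0.577 0.097 0.58 ]
80 300 [ 0.082  1.    -0.852]
450 90 [ 0.669 -0.271  0.212]
262 160 [0.565 0.104 0.001]
347 135 [ 0.61  -0.088  0.074]
600 300 [ 0.302 -0.452  0.362]
```

```bash
cat >> h.py <<'E'
from scipy.spatial.transform import Rotation as Rn
G=0.041
OPEN=0.042
HI=0.205
def rot(yaw,tilt=0): return Rn.from_euler('ZY',[yaw,tilt],degrees=True)
def tool(p,yaw,tilt=0,up=0):
    R=rot(yaw,tilt); q=(R*Rn.from_matrix(np.diag([1,-1,-1.]))).as_quat()
    return (np.array(p)+R.apply([0,0,G+.155+up])), q
WOOD={1:(np.array([.4103,.2055,.080]),49.1),2:(np.array([.4428,.1438,.080]),49.9),3:(np.array([.4732,.0875,.080]),46.8)}
STAND=(np.array([.4400,-.0462,.093]),5.0)
_d=np.array([np.cos(np.radians(62.6)),np.sin(np.radians(62.6)),0])
REJ=[(np.array([.3922,-.2305,.080])+s*.036*_d,-27.4) for s in(-1,1)]
def at(p,z): q=np.array(p,float).copy(); q[2]=z; return q
def pick(p,yaw,tilt=0,level=None,first=False):
    pos,q=tool(at(p,HI),yaw)
    (r.goto(pos,q) if first else r.movel(pos,v=.3,ori=q))
    if tilt:
        pos,q=tool(p,yaw,tilt,up=.03); r.movel(pos,v=.2,ori=q)
    else:
        pos,q=tool(p,yaw,0,up=.03); r.movel(pos,v=.25)
    pos,q=tool(p,yaw,tilt); hit=r.movel(pos,v=.08,max_force=15)
    r.gripper_to(0.0,40); w=r.current_grip_width()
    pos,_=tool(at(p,p[2]+.02),yaw,tilt); r.movel(pos,v=.1)
    pos,q=tool(at(p,HI),yaw); r.movel(pos,v=.25,ori=q)
    print("pick hit",hit,"w",w,"t",r.current_time())
def place(p,yaw,ex=.003,retreat=True):
    pos,q=tool(at(p,HI),yaw); r.movel(pos,v=.3,ori=q)
    pos,q=tool(at(p,p[2]+.015),yaw); r.movel(pos,v=.2)
    pos,q=tool(at(p,p[2]-ex),yaw); hit=r.movel(pos,v=.03,max_force=3)
    print("place hit",hit,"under z",r.current_position()[2]-G-.155,"w",r.current_grip_width(),"t",r.current_time())
def release(up=.09):
    r.gripper_to(OPEN); p=np.array(r.current_position()); p[2]+=up; r.movel(p,v=.2)
E
python3 - <<'E'
from h import *
for n,(p,y) in list(WOOD.items())+[("S",STAND),("R0",REJ[0]),("R1",REJ[1])]:
    for z in(p[2],HI): print(n,np.round(r.ik(*tool(at(p,z),y)),2))
print(np.round(r.ik(*tool(STAND[0],5,9)),2),np.round(r.ik(*tool(STAND[0],5,-9)),2))
r.gripper_to(OPEN)
p,y=WOOD[3]; pos,q=tool(at(p,HI),y); r.goto(pos,q)
pos,q=tool(p,y,0,up=.035); r.movel(pos,v=.2)
c=r.camera("top"); save(c,"a.png",(200,120,360,260),5)
c=r.camera("scene"); save(c,"b.png",(180,120,380,280),4)
print(r.current_time(),r.current_wrist_force())
E
```

```text
1 [ 0.44  0.4   2.07 -0.    0.67  1.15]
1 [ 0.44  0.18  1.99 -0.    0.97  1.15]
2 [ 0.29  0.4   2.06 -0.    0.68  0.99]
2 [ 0.29  0.19  1.97 -0.    0.97  0.99]
3 [ 0.16  0.42  2.03 -0.    0.69  0.91]
3 [ 0.16  0.22  1.94 -0.    0.98  0.91]
S [-0.13  0.35  2.1  -0.    0.69  1.35]
S [-0.13  0.16  2.02 -0.    0.96  1.35]
R0 [-0.64  0.4   2.07 -0.    0.67  1.41]
R0 [-0.64  0.18  1.99 -0.    0.97  1.41]
R1 [-0.48  0.39  2.08 -0.    0.67  1.57]
R1 [-0.48  0.18  2.   -0.    0.97  1.57]
[-0.11  0.42  2.   -0.04  0.88  1.4 ] [-0.16  0.3   2.21  0.08  0.48  1.25]
3.375 [-0.79659131 -0.42307057  0.31734358]
```

View pics/a.png

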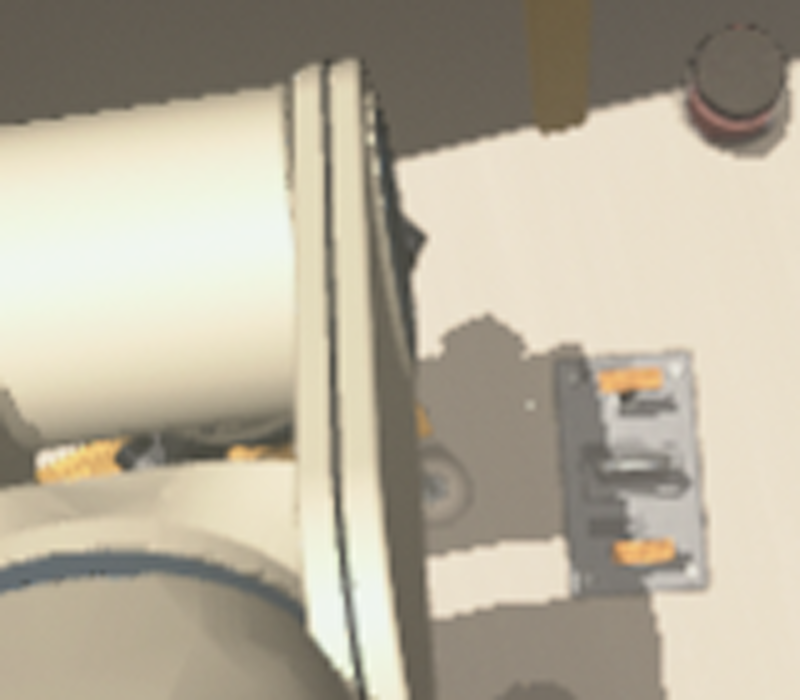

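View pics/b.png

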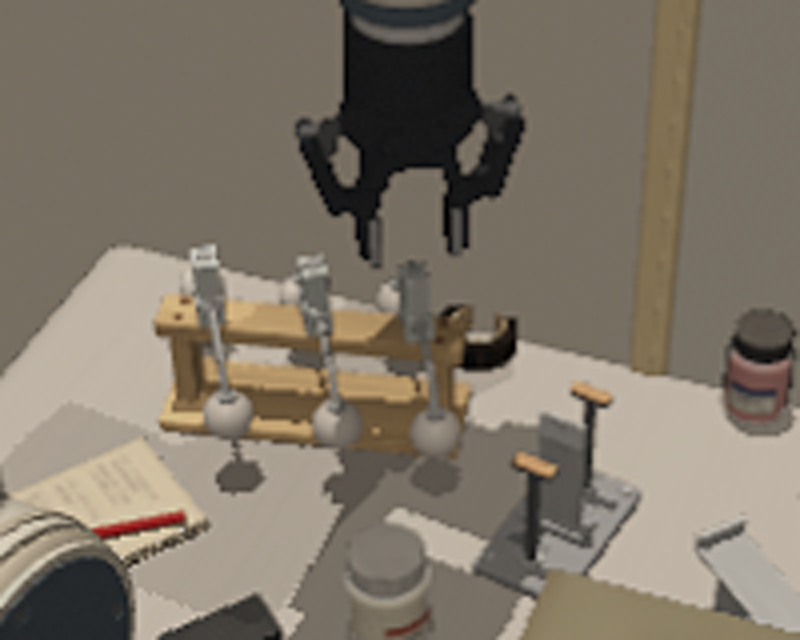

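```bash
sed -i 's/^OPEN=.*/OPEN=0.030/' h.py
python3 - <<'E'
from h import *
r.gripper_to(OPEN)
p,y=WOOD[3]; 
pos,q=tool(p,y,0,up=.012); print(r.movel(pos,v=.1,max_force=6))
c=r.camera("scene"); save(c,"c.png",(200,120,330,230),6)
print(r.current_time(),r.current_wrist_force())
E
```

```text
False
4.0833 [ 0.39329513  0.68011943 -0.25577697]
```

View pics/c.png

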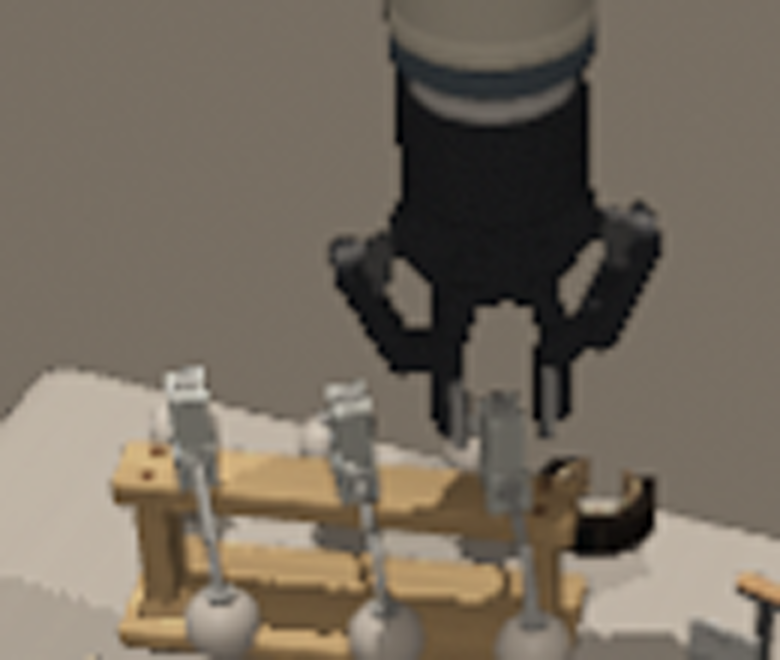

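```bash
sed -i 's/^G=.*/G=0.045/' h.py
python3 - <<'E'
from h import *
p,y=WOOD[3]
pos,q=tool(p,y); print(r.movel(pos,v=.06,max_force=6))
r.gripper_to(0.0,40); print("w",r.current_grip_width())
pos,_=tool(at(p,p[2]+.02),y); r.movel(pos,v=.1)
c=r.camera("scene"); save(c,"d.png",(200,110,330,220),6)
pos,q=tool(at(p,HI),y); r.movel(pos,v=.25)
print(r.current_time(),r.current_wrist_force(),r.current_grip_width())
E
```

```text
False
w 0.01490850937468291
5.6 [ 0.61042864 -0.4229109  -1.19347404] 0.014939622028308817
```

View pics/d.png

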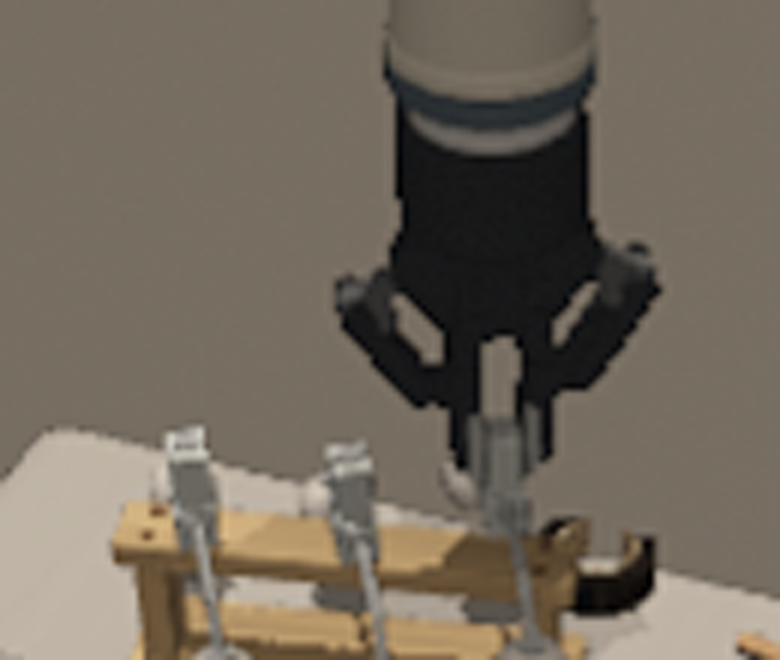

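Run:
```python
from h import *
place(*STAND)
c=r.camera("scene"); save(c,"e.png",(270,150,380,270),6)
release(.06)
r.pause(.4)
c=r.camera("scene"); save(c,"f.png",(270,150,380,270),6)
print(r.current_time())
```

```text
place hit True under z 0.09326520974315308 w 0.015118187228054887 t 7.6167
8.8583
```

View pics/e.png

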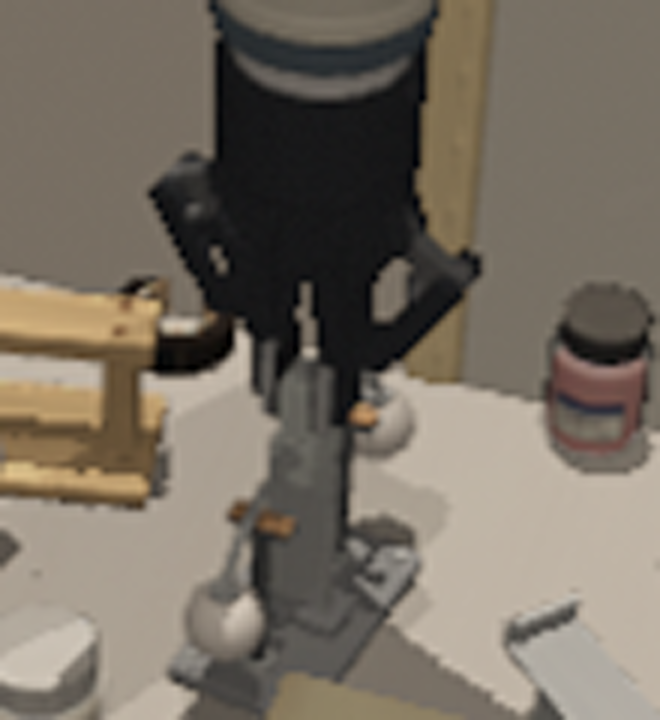

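View pics/f.png

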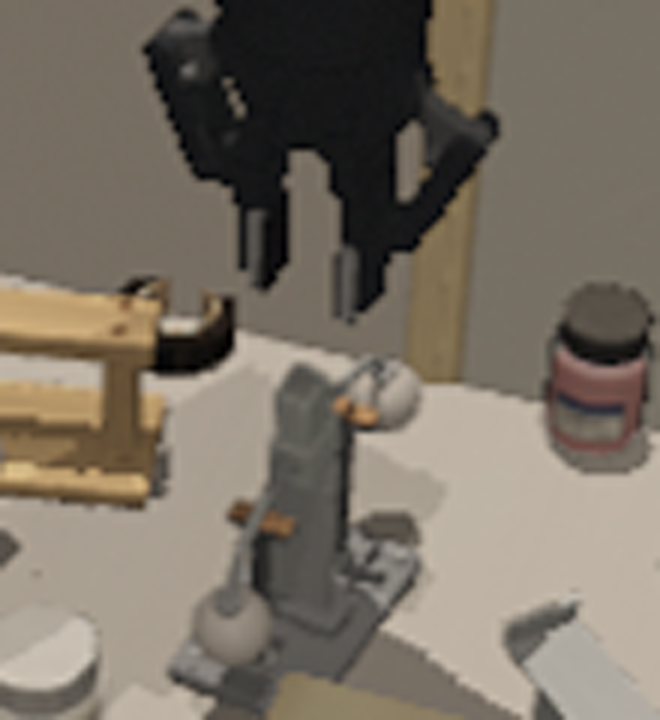

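```bash
cat >> h.py <<'E'
from scipy.optimize import least_squares
def balls(c,hub,yaw,h=.067):
    """sphere fit of the two balls near expected places in the camera's range image -> tilt estimate"""
    P=cloud(c).reshape(-1,3); out=[]
    for s in(1,-1):
        e=np.array(hub)+rot(yaw).apply([s*.065,0,-.031])
        Q=P[np.linalg.norm(P-e,axis=1)<.026]
        m=least_squares(lambda x:np.linalg.norm(Q-x,axis=1)-.016,e,loss='soft_l1',f_scale=.001); out.append(m.x)
    d=out[0]-out[1]
    print("balls",np.round(out,4).tolist(),"tilt(+ = nose +x down) deg",-np.degrees(np.arcsin(d[2]/np.linalg.norm(d))),"yaw",np.degrees(np.arctan2(d[1],d[0])),"len",np.linalg.norm(d))
E
python3 - <<'E'
from h import *
r.pause(.3)
c=r.camera("scene"); save(c,"g.png",(270,150,380,270),6)
balls(c,*STAND); print(r.current_time())
E
```

```text
balls [[0.5107, -0.038, 0.075], [0.3848, -0.051, 0.0556]] tilt(+ = nose +x down) deg -8.694203792365332 yaw 5.909808594482413 len 0.12811654103873887
9.2083
```

View pics/g.png

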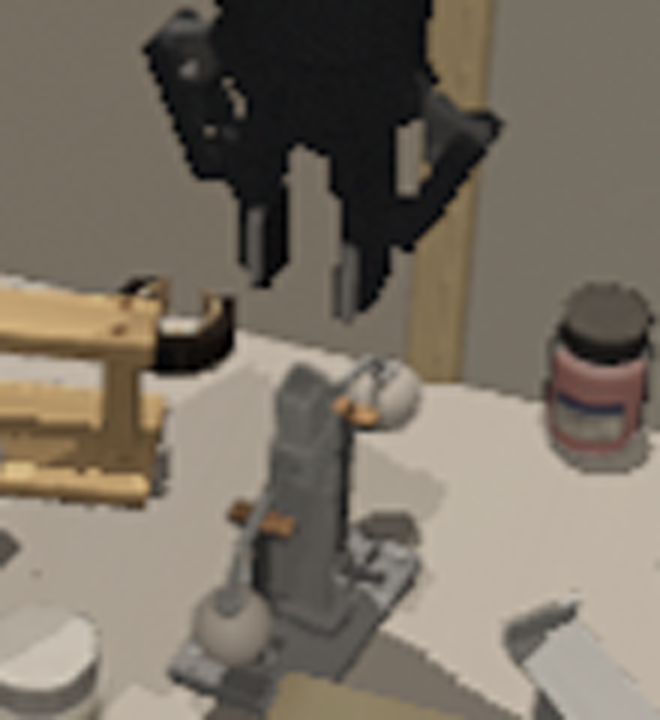

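Run:
```python
from h import *
edge=STAND[0]+[0,0,.007]; t=-8.9
p=edge+rot(5,t).apply([0,0,-.007])
pos,q=tool(p,5,t,up=.03); r.movel(pos,v=.2,ori=q)
pos,q=tool(p,5,t); print(r.movel(pos,v=.08,max_force=6))
r.gripper_to(0,40); print("w",r.current_grip_width())
pos,_=tool(at(p,p[2]+.02),5,t); r.movel(pos,v=.12)
pos,q=tool(at(p,HI),5,0); r.movel(pos,v=.25,ori=q)
place(*REJ[0],ex=.004)
c=r.camera("scene"); save(c,"h0.png",(300,150,460,280),5)
c=r.camera("top"); save(c,"h.png",(300,130,460,270),5)
print(r.current_time())
```

```text
False
w 0.015181826235250198
place hit True under z 0.0803383210768652 w 0.014967612672280299 t 13.375
13.475
```

View pics/h.png

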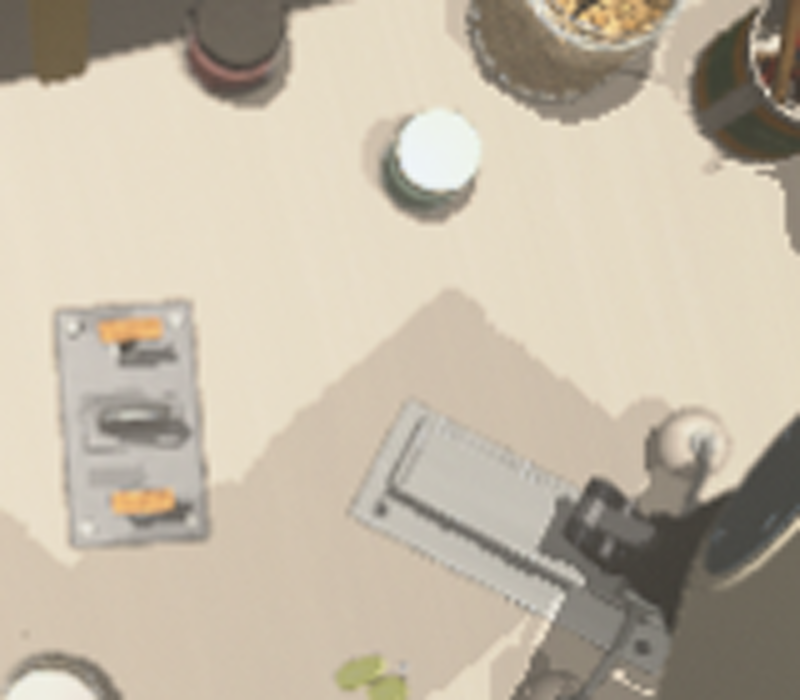

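View pics/h0.png

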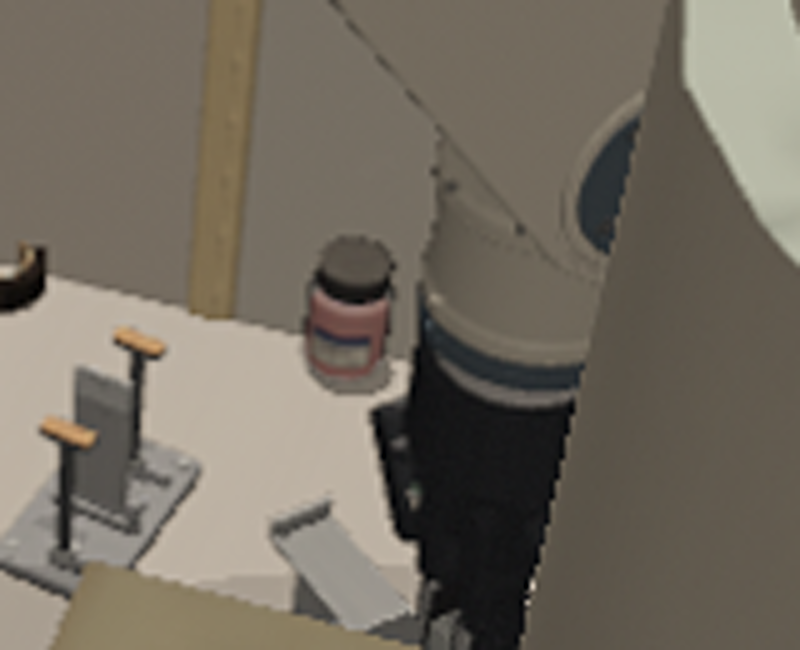

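Run:
```python
from h import *
release(.10)
p,y=WOOD[2]; pos,q=tool(at(p,HI),y); r.movel(pos,v=.3,ori=q)
c=r.camera("top"); save(c,"i.png",(300,130,460,270),5); balls(c,*REJ[0])
pos,q=tool(p,y,0,up=.02); r.movel(pos,v=.25)
pos,q=tool(p,y); print(r.movel(pos,v=.06,max_force=6))
r.gripper_to(0.0,40); print("w",r.current_grip_width())
pos,_=tool(at(p,p[2]+.02),y); r.movel(pos,v=.1)
pos,q=tool(at(p,HI),y); r.movel(pos,v=.25)
place(*STAND)
release(.06); r.pause(.3)
for k in range(2):
    c=r.camera("scene"); save(c,f"j{k}.png",(270,150,380,270),6); balls(c,*STAND); r.pause(.3)
print(r.current_time())
```

```text
balls [[0.434, -0.2932, 0.0504], [0.3179, -0.2334, 0.051]] tilt(+ = nose +x down) deg 0.24768767567724534 yaw -27.265035724655593 len 0.1306476005309774
False
w 0.014978597763028447
place hit True under z 0.09325782146051428 w 0.015231221130048406 t 20.3
balls [[0.5058, -0.039, 0.0656], [0.3785, -0.0517, 0.065]] tilt(+ = nose +x down) deg -0.2677282896126741 yaw 5.673929920304657 len 0.12792954971260648
balls [[0.5065, -0.0389, 0.0654], [0.3784, -0.052, 0.0649]] tilt(+ = nose +x down) deg -0.21040005295597142 yaw 5.825757224275775 len 0.12879162888350879
22.0417
```

View pics/i.png

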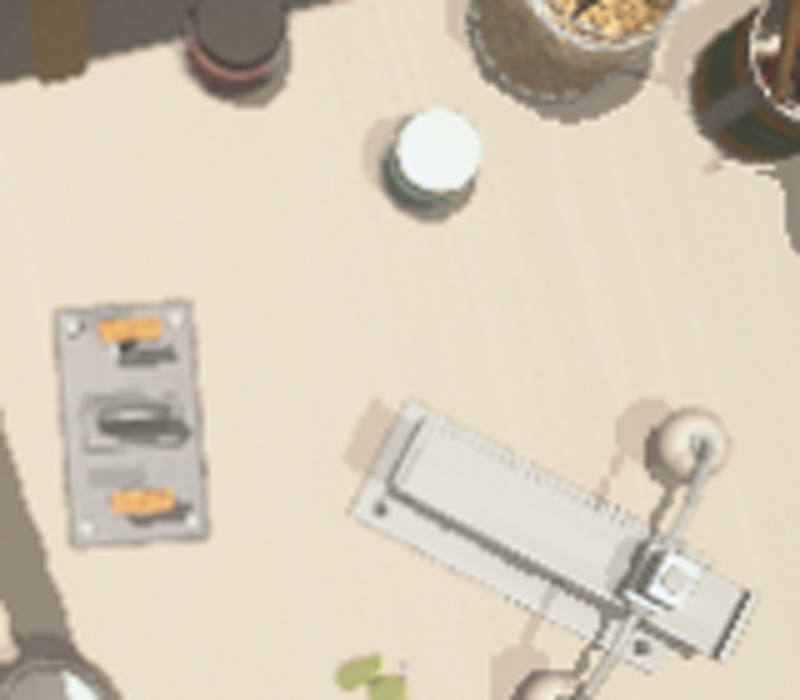

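View pics/j1.png

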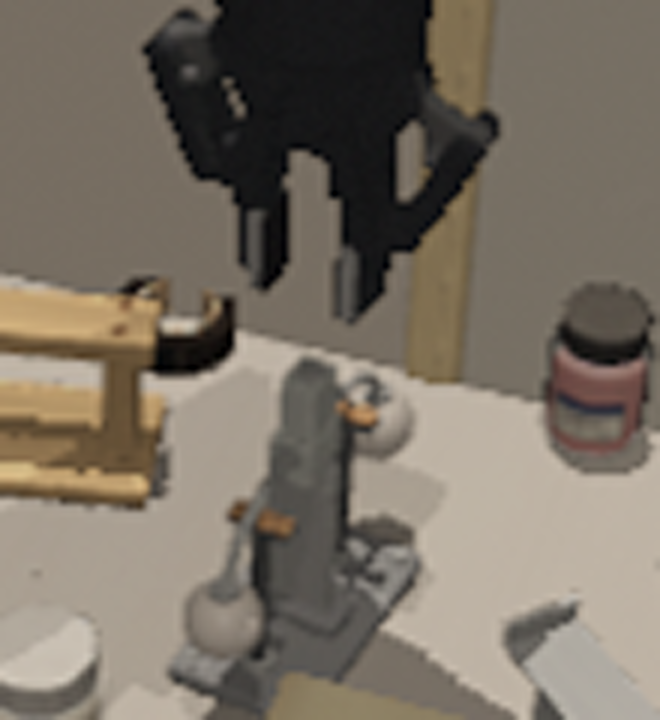

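Run:
```python
from h import *
a=np.array(r.current_position()); a[2]+=.08; r.movel(a,v=.25)
p,y=WOOD[1]; pos,q=tool(at(p,.24),y); r.movel(pos,v=.3,ori=q)
c=r.camera("top"); balls(c,*STAND)
pos,q=tool(p,y,0,up=.02); r.movel(pos,v=.25)
pos,q=tool(p,y); print(r.movel(pos,v=.06,max_force=6))
r.gripper_to(0.0,40); print("w",r.current_grip_width())
pos,_=tool(at(p,p[2]+.02),y); r.movel(pos,v=.1)
pos,q=tool(at(p,.27),y); r.movel(pos,v=.25)
p2,y2=REJ[1]; pos,q=tool(at(p2,.27),y2); r.movel(pos,v=.3,ori=q)
place(p2,y2,ex=.004)
release(.12)
a=np.array(r.current_position()); a[2]+=.04; r.movel(a,v=.25)
# go back aside, high
pos,q=tool(at((.38,.15,0),.30),30); r.movel(pos,v=.35,ori=q)
r.pause(.5)
c=r.camera("top"); save(c,"k.png",(290,130,460,270),4.7)
balls(c,*STAND); balls(c,*REJ[0]); balls(c,*REJ[1])
P=cloud(c)
c=r.camera("scene"); save(c,"l.png",(200,130,400,290),4); balls(c,*STAND)
print(r.current_time())
```

```text
balls [[0.5042, -0.0413, 0.0638], [0.3766, -0.0528, 0.0641]] tilt(+ = nose +x down) deg 0.1073010246508985 yaw 5.158754479071588 len 0.12812613769465367
False
w 0.014996635559330377
place hit True under z 0.08021876151897259 w 0.014870943207519818 t 29.275
balls [[0.5042, -0.0416, 0.0641], [0.3764, -0.0531, 0.064]] tilt(+ = nose +x down) deg -0.039476246753510455 yaw 5.177119610024382 len 0.12834867840118677
balls [[0.4339, -0.2934, 0.0505], [0.3177, -0.2329, 0.0509]] tilt(+ = nose +x down) deg 0.14332224304447677 yaw -27.478624447488855 len 0.13104237660531953
balls [[0.4651, -0.2288, 0.0501], [0.3516, -0.1679, 0.0511]] tilt(+ = nose +x down) deg 0.42267681693255754 yaw -28.2255172150261 len 0.12885399586309723
balls [[0.5062, -0.0392, 0.0662], [0.3788, -0.0522, 0.0654]] tilt(+ = nose +x down) deg -0.35071986344648537 yaw 5.819951992471881 len 0.1280761440819361
32.3917
```

View pics/k.png

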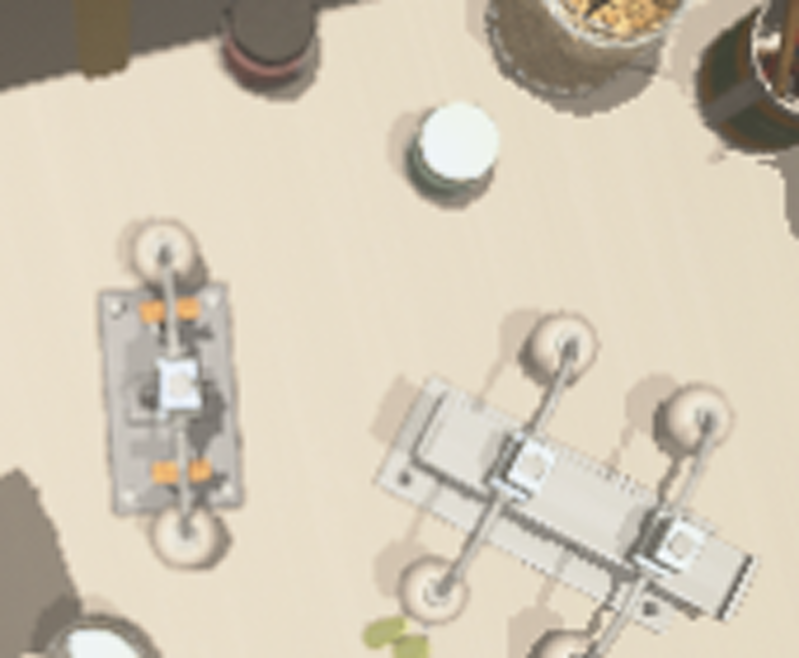

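View pics/l.png

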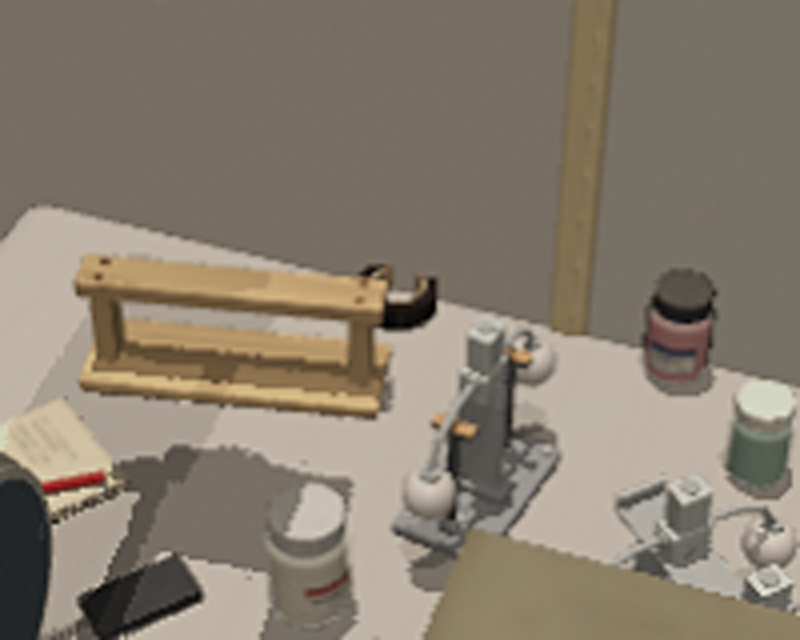

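Rotor 2 stands level on the edge, with its hub at about (180,385) in the top crop. Rotors 1 and 3 sit across the reject rail, hubs at about (530,462) and (680,540), and the jar has not moved. I'm handing the job in.

Run:
```python
from h import *
r.job_done()
```

```text
the job is handed in; nothing more can be done
```

I finished the job at about 32 s of the 72 s allowed and handed it in. No verdict was reported.

- **Rotor 3:** I tested it first. It tipped about 8.7° onto the rest on the robot's side, so I moved it to the far slot of the reject rail.
- **Rotor 2:** I tested it second. It stayed level, so I left it standing free on the knife edge as the balanced rotor.
- **Rotor 1:** I put it straight on the near slot of the reject rail. It never went on the edge; that it is unbalanced follows from rotor 2 being level.

**Last checks:**
- **Level and square:** Rotor 2 was within about 0.4° of level in both cameras and square to the edge within about 1°. Its tilt had barely changed since its test, which points to it being still.
- **Reject rail:** Both rejected rotors were seated within 0.5° of level and within about 1° of square across the rail.
- **Surroundings:** The jar looked unmoved and the fingers were clear of everything.

No check failed. The two cameras put the ball positions about 2 mm apart, which matches the stated calibration error. I didn't measure rotor 2's offset from the edge directly; I judged it seated by the contact height when placing it and by its level pose.

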